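# Take the brewing mug apart and lay its infuser in the draining groove

### The arm

A 7-joint arm with a two-finger parallel gripper is mounted at the origin on a cart in front of the work surface, level with it; the furniture and walls round the work are solid. World frame = base frame: x ahead of the robot, y to its left, z up, the work surface at z = 0. Lengths are in m, angles in rad, forces in N, time in s.
With the tool pointing down it reaches from about 0.35 to 0.775 m from the base axis. Payload 3.1 kg.
Tool frame: the origin (TCP) lies at the very end of the fingers, on their centre line; the grasp point (between the pads) lies manip.pinch_z behind it (manip.pinch_z is the distance from the TCP to the grasp point, in m); z points along the fingers, y is the line along which they close (so a half turn about z gives the same grasp; the last joint's range is limited). The gripper opens to 85 mm and grips with 20 to 120 N. Pads are 22 mm wide; open, the fingers measure 114 mm over their backs; the gripper's body (76 mm by 85 mm) begins 54 mm behind the grasp point. The pads swing forward as they close: fully open they stand 13 mm farther back than shut.
Start: joints at [-1.306, 0.311, 0.014, 1.512, -0.004, 1.319, -0.027], TCP at [0.166, 0.524, 0.231] pointing down, gripper open.
Joint ranges: [-2.7, 2.7], [-0.3, 1.91], [-1.27, 1.3], [0.12, 2.57], [-1.44, 4.58], [0.2, 2.03], [-3.05, 3.05]. Speed limits (rad/s): [2.79, 2.79, 3.14, 3.14, 3.14, 3.14, 3.14].

### API

Orientations are given as a unit quaternion [x, y, z, w].
In Python, from workcell import manip, claw, solver, readout, snapshot gives the robot as it stands. Calls block until the motion is done:
- manip.move_ptp(position, orientation): joint-space move of the TCP to a pose.
- manip.move_linear(position, v=0.15, frame=None, force_limit=None): straight line of the TCP; frame=None keeps the orientation; v is the mean speed in m/s. With force_limit (N) it stops when the force on the tool has changed by that much, and returns True; else False.
- manip.move_joints(angles): joint-space move.
- claw.set_gripper(opening, grasp_force=None): finger opening in m; grasp_force is the grip in N (None keeps the last); returns when the fingers have stopped.
- manip.dwell(seconds).
- solver.ik(position, orientation): joint angles nearest the present ones, or None.
- readout.observe(): the state.
- snapshot(name): name is "scene" or "top" or "wrist"; returns a dict with "color" (384x512x3 uint8, red, green, blue), "z_map" (384x512 float32, m along the optical axis (not along the pixel's ray), 0 where there is no reading), "fovy" (degrees; the focal length in pixels is half the picture's height over the tangent of half this angle, whatever the lens; pixels are square), "cx", "cy" (the principal point, pixels), "extrinsics" (4x4, takes a point from world to camera coordinates); the wrist camera has in their place "mount" (4x4, takes a point from camera to tool coordinates, whose origin is the TCP and whose axes are the flange's). Camera axes: x right, y down, z forward; pixel columns grow to the right and rows downward; lengths in m; the calibration is good to about 2 mm. A picture is of the moment at which its call begins: read the wrist's pose just before it.
A pose or a line that the arm cannot do raises manip.PlanningError and nothing moves.
- manip.sign_off(): hands the job in; it is judged then, once.
The state is a dict: "clock": time; "q": joint angles; "qvel": joint speeds; "joint_efforts": joint torques, N m; "tcp_pos": TCP position; "ee_rot": TCP orientation; "ft_force": force on the tool from outside, world axes, zero at the start; "wrist_torque": the same for the moment, N m; "width": finger opening in m; "finger_force": force on a finger pad.
Only numpy, scipy, OpenCV 4.12 (cv2) and the standard library are available. Lean on these libraries where they do the work, as an engineer would, in place of code of your own. Each camera call takes 0.05 s, during which the arm holds its last target. There are 200 camera calls.

### The job

Take the brewing mug apart in order: lift off the lid and set it, knob up, on the cork coaster, then draw the steel infuser tube out of the mug, stand it upright on the bare worktop and let go of it. Take hold of it afresh so that you can lean it back, and lay it in the sloping groove of the wooden stand, mouth uppermost and foot down against the lip, letting it settle in the groove before you release it. Leave the mug standing where it is and do not disturb the salt shaker, the garlic or the flat tin.

Things in the scene. Friction and masses are not known exactly. Their poses are not given: they have to be found in the camera images.
- lid_knob (a point): Steel lid; this point is the centre of its dark wooden knob (20 mm diameter, 24 mm high), z up the lid's axis. Steel disc under the knob: 51 mm diameter, 5 mm thick, its upper face 12 mm below this point. Below it a plug, 34 mm wide, 10 mm deep, sits loosely (no thread or catch) in the infuser's mouth; its underside is 27 mm below this point, on which the lid stands when set down. 60 g.
- infuser_center (a point): Plain round steel tube: 44 mm outer diameter, 135 mm long, wall 2.5 mm, closed flat foot, open mouth, about 140 g. This point is on its axis half-way along; z points to the mouth. At the start it stands loosely on the mug's floor, 7 mm above the worktop; its upper 41 mm stick out of the mug. Gap to the mug's wall a few mm, too narrow for fingers.
- mug_axis (a point): Green and white mug, 78 mm in diameter, 101 mm high, loose, 0.28 kg; this point is on its round body's axis, 50 mm above its underside, z up. The handle stands out to the mug's -y side, to 77 mm from the axis.
- coaster_top (a point): Round cork coaster, 96 mm in diameter, 6 mm thick, fixed to the worktop; this point is the centre of its upper face.
- stand_seat (a point): Where the infuser's centre lies when home in the groove of the dark wooden stand (fixed), 86 mm above the worktop. z points up the groove, to where the mouth goes: 40 degrees (0.698 rad) from vertical, leaning away from the robot; y is level, across the groove; x points square into the groove. The groove is a 120-degree V, 36 mm wide: narrower than the tube, fingers pass on both sides.
- stand_lip (a point): Centre of the lip at the groove's lower end, where the middle of the infuser's foot rests; 67.5 mm down the groove from the seat. The lip is square to the groove. The groove runs from here 80 mm up, so the tube's upper 55 mm stand clear of it. Base plate of the stand 160 x 90 x 10 mm, long side along the lean.
- stand_guard (a point): Middle of the top edge of the stand's upright guard board, 90 mm wide and 150 mm high, 84 mm (level) beyond the seat. It leaves no room for a hand that leans back in line with the tube; a hand that points straight down has room.
- salt_center (a point): Salt shaker, 44 mm in diameter, 90 mm high, a bystander; point half-way up. The worktop in front of it, between the mug and the stand and beyond the coaster, is bare (about x = 0.60, y = 0).
- garlic_center (a point): Bulb of garlic, about 50 mm, a bystander; point half-way up.
- tin_center (a point): Flat oblong tin, 63 x 105 x 24 mm, a bystander; point half-way up.
Things that resemble listed ones, but are neither listed nor needed, are in the scene too. Leave any green look-alike of the part that bears infuser_center alone.

How it is judged:
On the way, in this order (a step that is already met when the one before it is completed fails the run):
1. the lid stands knob up on the coaster, let go (horizontal distance between lid_knob and coaster_top below 0.035 m and height (world z) of lid_knob between 0.029 and 0.037 m and angle between lid_knob's own z axis and vertical below 0.15 rad and contact force between the fingers and lid below 0.05 N and linear speed of lid below 0.03 m/s), for 0.2 s.
2. the infuser stands upright on the worktop beside the mug, let go (height (world z) of infuser_center between 0.064 and 0.071 m and angle between infuser_center's own z axis and vertical below 0.08 rad and horizontal distance between infuser_center and mug_axis above 0.06 m and contact force between the fingers and infuser below 0.05 N and linear speed of infuser below 0.03 m/s), for 0.2 s.
3. the infuser lies home in the groove while the fingers still hold it (distance between infuser_center and stand_seat below 0.012 m and angle between the z axis of infuser_center and the z axis of stand_seat, either way round below 0.14 rad and angle between infuser_center's own z axis and vertical below 1.2 rad and contact force between the fingers and infuser above 0.2 N), for 0.2 s.
At the end, for the whole second after the job is handed in: The infuser lies released and at rest in the groove, its centre within 10 mm of the seat and its axis within 0.1 rad of the groove's, mouth uppermost; the lid stands knob up on the coaster, its axis within 35 mm of the coaster's centre; the mug stands upright within 50 mm of where it was (all of step 1 and distance between infuser_center and stand_seat below 0.01 m and angle between the z axis of infuser_center and the z axis of stand_seat, either way round below 0.1 rad and angle between infuser_center's own z axis and vertical below 1.2 rad and contact force between the fingers and infuser below 0.05 N and linear speed of infuser below 0.02 m/s and angle between mug_axis's own z axis and vertical below 0.1 rad and distance of mug_axis from where it was at the start of the episode below 0.05 m); the robot touches nothing.
It fails at once if the mug is tipped by more than 0.35 rad (angle between mug_axis's own z axis and vertical above 0.35 rad).
It fails at once if the infuser falls over (more than 1.3 rad from upright) (angle between infuser_center's own z axis and vertical above 1.3 rad).
It fails at once if the salt shaker, the garlic or the flat tin is moved by more than 30 mm (distance of any of salt_center, garlic_center, tin_center from where it was at the start of the episode above 0.03 m).
It also fails if it takes over 64 s, if anything falls off the work surface, if the arm or the gripper's body presses on something with over 40 N, if the wrist force passes 120 N, or if a joint passes its speed limit or range.

## Working session

There is one attempt and no reset: what is moved stays moved. The work goes in short steps, each a Python script; the robot and the scene stay as the last script left them, time stands still between calls to the robot, and variables do not carry over. Pictures are saved under pics/ and viewed, at most 10 in all, crops included, and the job is handed in when it is done.

```bash
mkdir -p pics; ls; python3 - <<'E'
from workcell import manip, claw, solver, readout, snapshot
import numpy as np, cv2, pickle
d={}
for n in ("scene","top"):
    s=snapshot(n); d[n]=s
    cv2.imwrite(f"pics/{n}0.png",cv2.resize(s["color"][:,:,::-1],(800,600),interpolation=cv2.INTER_CUBIC))
    print(n,s["fovy"],s["cx"],s["cy"],np.round(s["extrinsics"],3).tolist(),(s["z_map"]>0).mean())
pickle.dump(d,open("d0.pkl","wb"))
print(manip.pinch_z, readout.observe())
E
```

```text
pics
scene 56.60414999276686 254.66433922682876 189.50459594271666 [[0.427, -0.904, 0.003, -0.237], [-0.488, -0.233, -0.841, 0.365], [0.761, 0.358, -0.541, 0.555], [0.0, 0.0, 0.0, 1.0]] 0.9324849446614584
top 51.14201289261843 253.13648620740355 198.74818715657574 [[-0.023, -1.0, -0.006, 0.016], [-0.979, 0.023, -0.202, 0.576], [0.202, 0.001, -0.979, 1.176], [0.0, 0.0, 0.0, 1.0]] 0.9959309895833334
0.0187 {'clock': 0.1, 'q': array([-1.30572119,  0.31170026,  0.01402296,  1.51289952, -0.00437992,
        1.31922582, -0.02722126]), 'qvel': array([-0.00044167, -0.00190976, -0.00246572, -0.00314767, -0.00059953,
        0.00061174, -0.00037854]), 'joint_efforts': array([ 7.58169772e-04, -3.80856979e+01,  1.46649778e-01, -2.31240767e+01,
        1.21975297e-02,  8.19309906e-03, -7.52858426e-06]), 'tcp_pos': array([0.16590071, 0.52368552, 0.23029872]), 'ee_rot': array([ 1.52771028e-01,  9.88260998e-01, -1.09599912e-03, -1.08377020e-04]), 'ft_force': array([0.2593848 , 0.41297318, 0.2848533 ]), 'wrist_torque': array([ 0.03942941, -0.01278283, -0.05679109]), 'finger_force': 0.0, 'width': 0.08543532064175516}
```

View pics/scene0.png

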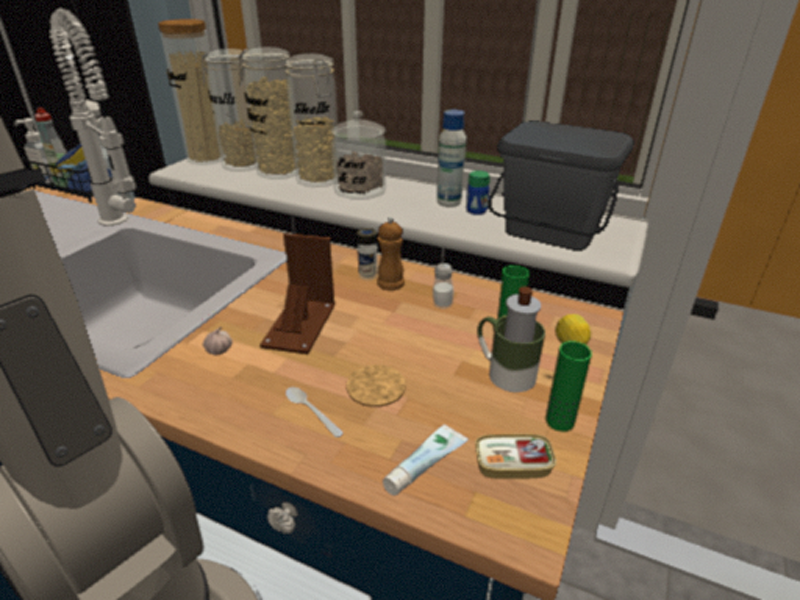

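View pics/top0.png

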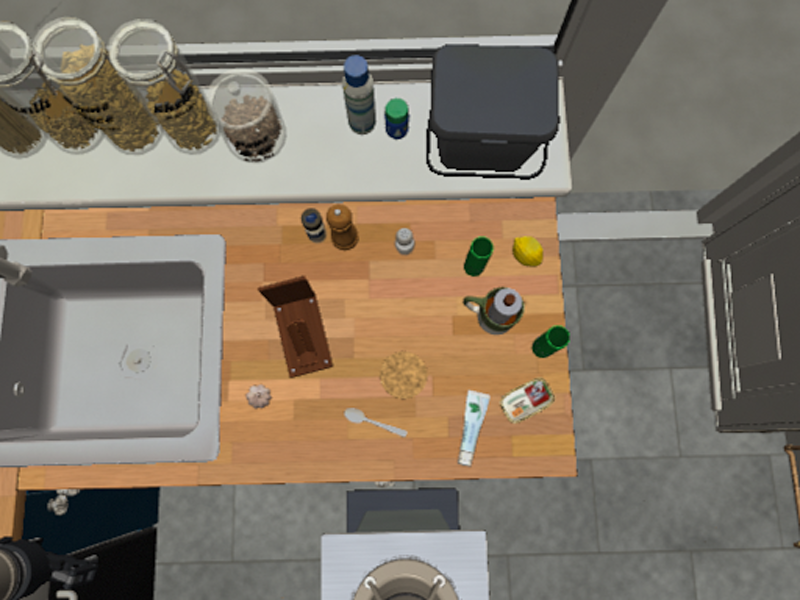

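The scene view shows the mug at (515,345) with the knob at (525,295), and green look-alikes at (515,290) and (565,385). The coaster is at (376,385), the stand at (300,300) and the garlic at (217,340). In the top view the mug is at (503,305), the greens at (478,255) and (550,340), the coaster at (403,374), and the stand at (302,330) with its guard at (288,292). I'll measure these with the depth maps next.

```bash
cat > h.py <<'E'
import numpy as np, cv2
def cloud(s, T=None):
    "world points HxWx3; T = camera-to-world"
    if T is None: T=np.linalg.inv(s["extrinsics"])
    z=s["z_map"]; h,w=z.shape; f=h/2/np.tan(np.radians(s["fovy"])/2)
    u,v=np.meshgrid(np.arange(w),np.arange(h))
    P=np.stack([(u-s["cx"])/f*z,(v-s["cy"])/f*z,z],-1)@T[:3,:3].T+T[:3,3]
    P[z<=0]=np.nan
    return P
def circ(p):
    "algebraic circle fit"
    A=np.c_[2*p,np.ones(len(p))]; c=np.linalg.lstsq(A,(p**2).sum(1),rcond=None)[0]
    return c[:2],np.sqrt(c[2]+c[:2]@c[:2])
E
python3 - <<'E'
import pickle; from h import *
d=pickle.load(open("d0.pkl","rb"))
np.set_printoptions(precision=4,suppress=True)
for n in d:
    s=d[n]; P=cloud(s); hsv=cv2.cvtColor(s["color"],cv2.COLOR_RGB2HSV)
    Z=P[...,2]; ok=(P[...,0]>.25)&(P[...,0]<.85)&(P[...,1]>-.42)&(P[...,1]<.4)
    print(n,"table z",np.nanmedian(Z[ok&(abs(Z)<.012)]))
    m=(ok&(Z>.012)).astype(np.uint8)
    k,l,st,_=cv2.connectedComponentsWithStats(m)
    for i in range(1,k):
        if st[i,4]<40: continue
        q=P[l==i]; print(i,st[i],"min",q.min(0),"max",q.max(0),"hsv",np.median(hsv[l==i],0))
        g=q[q[:,2]>q[:,2].max()-.012]; r=cv2.minAreaRect((g[:,:2]*1000).astype(np.float32)); print("   top mean",g.mean(0),"rect mm",r)
    # coaster by height
    m=ok&(Z>.003)&(Z<.011); k,l,st,c=cv2.connectedComponentsWithStats(m.astype(np.uint8))
    for i in range(1,k):
        if st[i,4]>200:
            q=P[l==i]; print("low",st[i],q.mean(0),cv2.minEnclosingCircle((q[:,:2]*1000).astype(np.float32)))
E
```

```text
scene table z 0.000960147552609758
1 [  180    88   229   161 10753] min [ 0.5276 -0.3466  0.012 ] max [0.85   0.3998 0.3043] hsv [20. 29. 74.]
   top mean [ 0.8253 -0.1801  0.2988] rect mm ((828.5750732421875, -171.31736755371094), (42.708003997802734, 216.61485290527344), 0.049954477697610855)
11 [ 174  149   40   67 1586] min [0.4691 0.1611 0.012 ] max [0.7391 0.3709 0.1528] hsv [ 10. 170.  52.]
   top mean [0.6107 0.2119 0.147 ] rect mm ((613.001953125, 213.3583984375), (13.168478965759277, 88.678466796875), 14.118553161621094)
53 [276 168  15  28 318] min [ 0.6987 -0.0378  0.012 ] max [0.8484 0.011  0.0924] hsv [ 19.  32. 131.]
   top mean [ 0.7163 -0.0166  0.0866] rect mm ((718.7299194335938, -15.122565269470215), (27.244400024414062, 23.759353637695312), 80.417724609375)
154 [ 349  201   30   72 1442] min [ 0.4782 -0.3129  0.012 ] max [ 0.7145 -0.2388  0.1376] hsv [ 65. 187.  70.]
   top mean [ 0.5015 -0.2912  0.1319] rect mm ((502.1338806152344, -290.9427795410156), (43.6223030090332, 42.649497985839844), 27.08328628540039)
168 [130 209  19  18 228] min [0.3931 0.2559 0.0133]
[... 4074 characters left out ...]
rect mm ((419.5097961425781, 275.5478210449219), (17.326492309570312, 16.929004669189453), 56.83341979980469)
170 [293 262  16  36 313] min [ 0.2775 -0.1611  0.0122] max [ 0.3821 -0.1108  0.0359] hsv [ 95.  40. 212.]
   top mean [ 0.3028 -0.1292  0.0276] rect mm ((312.021728515625, -131.4268798828125), (23.309335708618164, 68.3115463256836), 77.05826568603516)
low [ 126  150   21  146 1575] [0.5162 0.3778 0.0077] ((527.9398803710938, 385.16619873046875), 233.3887939453125)
low [176 190  38  52 687] [0.5411 0.1925 0.0082] ((537.2007446289062, 191.60362243652344), 85.13835906982422)
low [244 224  31  33 606] [ 0.4558 -0.0105  0.0061] ((454.9405212402344, -9.541290283203125), 52.26210021972656)
```

```bash
cat >> h.py <<'E'
from scipy.spatial.transform import Rotation as Ro
from workcell import manip, claw, solver, readout, snapshot
def quat(yaw, pitch=0.):
    """tool down, closing line y=(-sin yaw,cos yaw); pitch>0 tips fingers toward heading yaw (tool z=(sin p cos,.., -cos p))"""
    return (Ro.from_euler('z',yaw)*Ro.from_euler('y',-pitch)*Ro.from_matrix(np.array([[-1.,0,0],[0,1,0],[0,0,-1]]).T)).as_quat()
def wrist(name):
    o=readout.observe(); s=snapshot("wrist")
    T=np.eye(4); T[:3,:3]=Ro.from_quat(o["ee_rot"]).as_matrix(); T[:3,3]=o["tcp_pos"]
    T=T@s["mount"]; cv2.imwrite(f"pics/{name}.png",s["color"][:,:,::-1])
    return s,cloud(s,T),T
E
python3 - <<'E'
from h import *; import pickle
np.set_printoptions(precision=4,suppress=True)
s=snapshot("wrist"); print(s["mount"],s["fovy"])
manip.move_ptp([0.46,0.17,0.36],quat(.229))
print(readout.observe()["clock"],readout.observe()["q"])
a=wrist("w_stand")
manip.move_ptp([0.50,-0.17,0.38],quat(.0))
b=wrist("w_mug"); print(readout.observe()["clock"],readout.observe()["q"])
pickle.dump((a,b),open("w.pkl","wb"))
cv2.imwrite("pics/both.png",cv2.resize(np.hstack([a[0]["color"],b[0]["color"]])[:,:,::-1],(800,300)))
E
```

```text
[[-0.0002 -0.9475 -0.3197  0.0826]
 [ 1.     -0.0001 -0.0002  0.0013]
 [ 0.0001 -0.3197  0.9475 -0.142 ]
 [ 0.      0.      0.      1.    ]] 66.16304154248488
1.8917 [-0.7007  0.1529  0.3687  1.4113 -0.0555  1.5883  1.4651]
3.2833 [-0.2392  0.2732  0.7273  1.2698 -0.1823  1.6649  2.0277]
```

View pics/both.png

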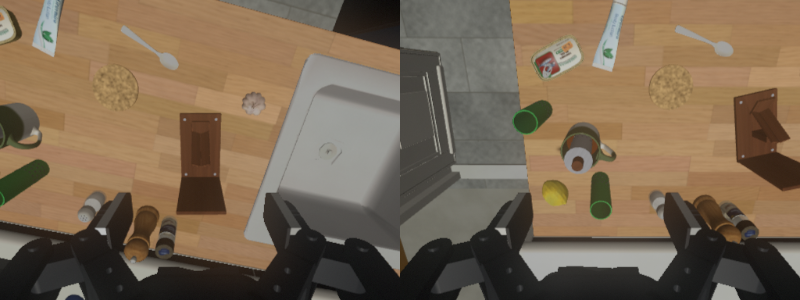

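Left (stand view): plate from (180,112) to (222,212), guard at about (202,195), coaster at (115,88). Right (mug view): mug at (580,147), knob at (578,160), greens at (532,117) and (600,195). Next I'll extract refined positions.

```bash
python3 - <<'E'
from h import *; import pickle
np.set_printoptions(precision=4,suppress=True)
a,b=pickle.load(open("w.pkl","rb")); d=pickle.load(open("d0.pkl","rb"))
V={"wS":(a[0],a[1]),"wM":(b[0],b[1]),"top":(d["top"],cloud(d["top"])),"scene":(d["scene"],cloud(d["scene"]))}
def rad(p,c,r): return np.hypot(p[...,0]-c[0],p[...,1]-c[1])<r
for n,(s,P) in V.items():
    Z=P[...,2]; hsv=cv2.cvtColor(s["color"],cv2.COLOR_RGB2HSV).astype(int)
    print(n,"table",np.nanmedian(Z[rad(P,(.58,.05),.06)]))
    # lid disc face (z~.147) and knob top
    q=P[rad(P,(.57,-.2025),.035)&(Z>.142)&(Z<.152)]; k=P[rad(P,(.57,-.2025),.03)&(Z>.164)]
    if len(q)>20 and len(k)>8: print(" disc circle",cv2.minEnclosingCircle((q[:,:2]*1e3).astype(np.float32)),len(q),"knob",cv2.minEnclosingCircle((k[:,:2]*1e3).astype(np.float32)),k.mean(0))
    q=P[rad(P,(.454,-.008),.06)&(Z>.0035)&(Z<.012)]
    if len(q)>50: print(" coaster",q.mean(0),cv2.minAreaRect((q[:,:2]*1e3).astype(np.float32)))
    # stand: guard top, base plate
    near=rad(P,(.533,.193),.13)
    g=P[near&(Z>.142)&(Z<.158)]
    if len(g)>20: print(" guard",cv2.minAreaRect((g[:,:2]*1e3).astype(np.float32)),np.median(g[:,2]))
    m=near&(hsv[...,0]<16)&(hsv[...,1]>130)&(hsv[...,2]<110)&(Z>.005)&(Z<.016)
    q=P[m]; 
    if len(q)>20: print(" plate",cv2.minAreaRect((q[:,:2]*1e3).astype(np.float32)))
    # groove surface: fit in stand frame
    yaw=.229; u=np.array([np.cos(yaw),np.sin(yaw)]); w=np.array([-u[1],u[0]])
    r=P[near&(Z>.03)&(Z<.1)]; r=r[np.abs((r[:,:2]-[.533,.193])@w)<.04]; t=(r[:,:2]-[.533,.193])@u; r=r[t<.06]
    if len(r): print(" groove block",len(r),r.min(0),r.max(0),r.mean(0), cv2.minAreaRect((r[:,:2]*1e3).astype(np.float32)))
E
```

```text
wS table -0.0008867512660281629
 coaster [ 0.452  -0.0068  0.0052] ((453.396484375, -6.928836822509766), (93.64787292480469, 95.15634155273438), 13.427783966064453)
 guard ((612.22021484375, 214.7208709716797), (8.992177963256836, 88.69831848144531), 13.660405158996582) 0.1483298053059367
 plate ((537.0054931640625, 195.89749145507812), (150.80165100097656, 88.39251708984375), 13.462562561035156)
 groove block 1066 [0.4685 0.1647 0.03  ] [0.5582 0.2159 0.0848] [0.5212 0.1925 0.0536] ((515.0337524414062, 191.5310821533203), (88.90674591064453, 36.90855407714844), 11.611466407775879)
wM table -0.0009137718094758829
 disc circle ((567.919677734375, -200.31771850585938), 25.313810348510742) 779 knob ((568.0685424804688, -200.3262481689453), 9.620863914489746) [ 0.5671 -0.2001  0.17  ]
 coaster [ 0.4522 -0.0075  0.0052] ((453.4725341796875, -7.319450378417969), (94.19752502441406, 94.50907135009766), 75.79193878173828)
 guard ((618.635498046875, 186.85311889648438), (9.101236343383789, 34.689476013183594), 12.49822998046875) 0.14802948320462622
 plate ((539.926513671875, 195.5492553710937
[... 1073 characters left out ...]
200.66571044921875), 26.153146743774414) 184 knob ((567.8843994140625, -201.06796264648438), 10.400330543518066) [ 0.565  -0.2014  0.1704]
 coaster [ 0.4511 -0.0088  0.0067] ((451.9717102050781, -7.878868103027344), (94.6779556274414, 94.28163146972656), 4.650308132171631)
 guard ((612.8980712890625, 213.77139282226562), (13.168478965759277, 87.82671356201172), 14.118553161621094) 0.1480042853296571
 plate ((536.9103393554688, 193.66213989257812), (157.92904663085938, 87.85057067871094), 13.41167163848877)
 groove block 358 [0.4691 0.164  0.0303] [0.5617 0.2161 0.0858] [0.5261 0.193  0.0544] ((515.8577270507812, 190.44332885742188), (88.8380126953125, 37.899452209472656), 13.998064041137695)
```

```bash
python3 - <<'E'
from h import *
np.set_printoptions(precision=4,suppress=True)
O=readout.observe
L=[.568,-.2005]; C=[.453,-.007]; q=quat(.3)
manip.move_ptp([*L,.21],q); claw.set_gripper(.05,40)
manip.move_linear([*L,.149],v=.1); claw.set_gripper(.0,40)
o=O(); print("grip",o["width"],o["finger_force"],o["tcp_pos"],o["clock"])
manip.move_linear([*L,.20],v=.12); print(O()["width"],O()["ft_force"])
manip.move_linear([*C,.16],v=.25); print(O()["width"],O()["finger_force"])
manip.move_linear([*C,.032],v=.12); manip.dwell(.2)
print("hit",manip.move_linear([*C,.018],v=.03,force_limit=4),O()["tcp_pos"],O()["clock"])
claw.set_gripper(.05); manip.dwell(.2)
manip.move_linear([*C,.15],v=.2)
s,P,T=wrist("w_lid"); 
manip.move_linear([.50,-.17,.30],v=.4); s2,P2,T2=wrist("w_tube")
print(O()["clock"],O()["q"])
Z=P2[...,2]; r=lambda c,R:np.hypot(P2[...,0]-c[0],P2[...,1]-c[1])<R
p=P2[r(L,.04)&(Z>.137)&(Z<.147)]; print("rim",cv2.minEnclosingCircle((p[:,:2]*1e3).astype(np.float32)),circ(p[:,:2]),len(p))
p=P2[r(C,.06)&(Z>.015)]; k=p[p[:,2]>.038]
if len(k): print("lid",p[:,2].max(),cv2.minEnclosingCircle((k[:,:2]*1e3).astype(np.float32)))
cv2.imwrite("pics/v4.png",cv2.resize(np.hstack([s["color"],s2["color"]])[:,:,::-1],(800,300)))
E
```

```text
grip 0.018238401478345087 39.284709102648776 [ 0.5686 -0.2008  0.15  ] 5.6333
0.0178688730322378 [-0.1225  0.3618 -0.784 ]
0.018443243933872155 39.18847178458236
hit True [ 0.4535 -0.0071  0.0233] 9.0583
11.2667 [-0.2549  0.278   0.7175  1.4623 -0.1827  1.4743  2.3351]
rim ((568.4299926757812, -200.42588806152344), 22.187280654907227) (array([ 0.5679, -0.2006]), np.float64(0.020449361145851202)) 326
lid 0.04656044502568779 ((453.1413269042969, -5.846489429473877), 10.15306568145752)
```

View pics/v4.png

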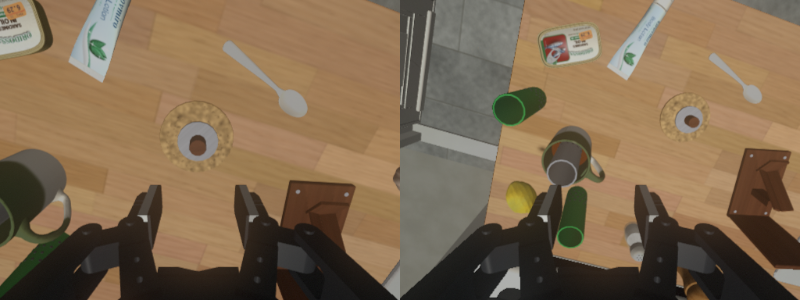

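The lid is knob up on the coaster ((197,137) in the left view), and the tube mouth is bare at (562,172) in the right view. Next: the infuser.

```bash
python3 - <<'E'
from h import *
np.set_printoptions(precision=4,suppress=True)
O=readout.observe
L=[.568,-.2004]; C=[.60,0.]; q=quat(.3)
claw.set_gripper(.07)
manip.move_ptp([*L,.18],q)
manip.move_linear([*L,.104],v=.1); claw.set_gripper(.0,60)
o=O(); print("grip",o["width"],o["finger_force"],o["tcp_pos"],o["clock"])
manip.move_linear([*L,.224],v=.12); print(O()["width"],O()["ft_force"])
manip.move_linear([*C,.224],v=.25)
manip.move_linear([*C,.106],v=.12); manip.dwell(.2)
print("hit",manip.move_linear([*C,.09],v=.03,force_limit=4),O()["tcp_pos"],O()["ft_force"],O()["clock"])
claw.set_gripper(.07); manip.dwell(.3)
manip.move_linear([*C,.20],v=.2)
manip.move_ptp([.47,0,.30],quat(.237)); s,P,T=wrist("w_up")
print(O()["clock"],O()["q"])
Z=P[...,2]; r=lambda c,R:np.hypot(P[...,0]-c[0],P[...,1]-c[1])<R
p=P[r(C,.05)&(Z>.129)&(Z<.14)]; print("rim",cv2.minEnclosingCircle((p[:,:2]*1e3).astype(np.float32)),circ(p[:,:2]),len(p),np.median(p[:,2]))
for pit in (.698,):
  for x in (.60,): print(solver.ik([.6,0,.11],quat(.237,pit)), solver.ik([.54,0.195,.10],quat(.237,0)))
E
```

```text
grip 0.04350526110610878 61.119670271873474 [ 0.5689 -0.2012  0.1052] 13.4833
0.04321529043254545 [-0.3273  0.5779 -1.3431]
hit True [ 0.6005 -0.0001  0.0977] [-0.5362 -0.0999  4.8628] 17.3083
19.4 [-0.6842  0.1316  0.7358  1.6072 -0.088   1.4393  1.868 ]
rim ((600.3787841796875, 0.0967644676566124), 22.228267669677734) (array([0.5996, 0.    ]), np.float64(0.020463746081687995)) 339 0.13344792742128586
[ 1.068   0.5009 -1.1779  2.1873  1.4186  0.2445  0.5871] [-0.7793  0.5087  0.5678  1.646  -0.3022  1.0758  1.6838]
```

View pics/w_up.png

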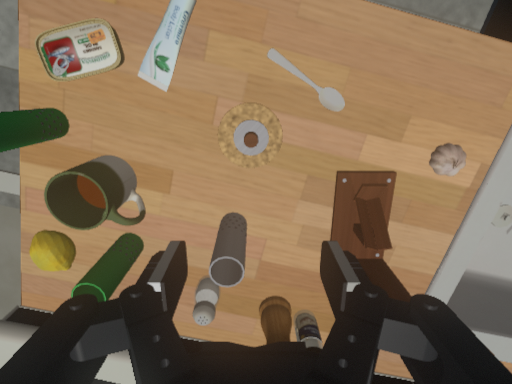

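The tube stands upright on the worktop (mouth at (227,268)), the lid is on the coaster, and the mug hasn't moved. Next I'll scan IK for a good tilted grasp.

```bash
python3 - <<'E'
from h import *
np.set_printoptions(precision=2,suppress=True)
c=np.array([.6,0,.0675])
S=np.array([.531,.1942,.086]); Y=.237; h=.03
for pit in (.45,.55,.62,.698):
  d=0.698-pit; g=S+h*np.array([np.sin(.698)*np.cos(Y),np.sin(.698)*np.sin(Y),np.cos(.698)])
  t=g+.0187*np.array([-np.sin(d)*np.cos(Y),-np.sin(d)*np.sin(Y),-np.cos(d)])
  print("final",pit,solver.ik(t,quat(Y,-d)))
  for yaw in (-.4,-.2,0,.237,.5):
    g=c+[0,0,h]; z=np.array([np.sin(pit)*np.cos(yaw),np.sin(pit)*np.sin(yaw),-np.cos(pit)])
    j=solver.ik(g+.0187*z,quat(yaw,pit)); j2=solver.ik(g-.06*z,quat(yaw,pit))
    print(pit,yaw,j,j2)
E
```

```text
final 0.45 [-0.71  0.72  0.59  1.37 -0.37  1.42  1.72]
0.45 -0.4 [-0.77  0.42  0.76  2.   -0.17  0.43  1.2 ] [-0.85  0.23  0.75  2.    0.13  0.59  0.93]
0.45 -0.2 [-0.66  0.38  0.69  2.03 -0.34  0.39  1.59] [-0.79  0.19  0.75  2.03 -0.02  0.53  1.31]
0.45 0 [-0.53  0.36  0.6   2.04 -0.53  0.4   2.02] [-0.7   0.17  0.74  2.05 -0.24  0.53  1.76]
0.45 0.237 [-0.4   0.36  0.54  2.02 -0.74  0.48  2.48] [-0.59  0.19  0.74  2.03 -0.51  0.6   2.3 ]
0.45 0.5 [-0.3   0.39  0.52  1.97 -0.86  0.62  2.88] [-0.46  0.25  0.74  1.97 -0.7   0.76  2.77]
final 0.55 [-0.73  0.65  0.58  1.47 -0.35  1.28  1.71]
0.55 -0.4 [-0.84  0.41  0.79  2.08 -0.02  0.28  1.02] [-0.87  0.18  0.68  2.09  0.42  0.49  0.62]
0.55 -0.2 [-0.67  0.35  0.66  2.12 -0.27  0.22  1.52] [-0.82  0.14  0.73  2.14  0.21  0.38  1.07]
0.55 0 [-0.43  0.31  0.46  2.12 -0.6   0.22  2.1 ] [-0.72  0.12  0.74  2.16 -0.21  0.35  1.73]
0.55 0.237 [-0.27  0.32  0.39  2.1  -0.96  0.34  2.73] [-0.6   0.15  0.76  2.14 -0.68  0.47  2.49]
0.55 0.5 [ 0.3   0.35 -0.17  2.03 -0.72  0.41  2.84] [-0.51  0.24  0.84  2.06 -0.92  0.72  3.01]
final 0.62 [-0.7
[... 373 characters left out ...]
0.22  2.96] [-0.6   0.12  0.77  2.21 -0.9   0.39  2.72]
0.62 0.5 [ 0.47  0.37 -0.35  2.07 -0.86  0.34  3.02] [ 0.41  0.18 -0.17  2.1  -0.81  0.53  2.96]
final 0.698 [-0.77  0.54  0.56  1.63 -0.32  1.07  1.69]
0.698 -0.4 [-0.75  0.37  0.59  2.19  1.26  0.21 -0.27] [-0.83  0.15  0.53  2.23  1.03  0.43 -0.03]
0.698 -0.2 [ 0.72  0.54 -1.08  2.19  1.74  0.68 -0.25] [-0.64  0.09  0.45  2.29  1.07  0.25  0.19]
0.698 0 [ 0.83  0.53 -1.07  2.21  1.81  0.47 -0.08] [ 1.01  0.21 -1.15  2.27  1.26  0.24  0.35]
0.698 0.237 [ 0.95  0.54 -1.06  2.18  1.7   0.24  0.31] [-0.05  0.1   0.2   2.27 -1.16  0.28  3.01]
0.698 0.5 [ 0.05  0.35  0.2   2.14 -1.43  0.51 -2.74] [ 1.07  0.29 -0.88  2.14 -0.72  0.38  2.97]
```

```bash
cat > plan.py <<'E'
from h import *
np.set_printoptions(precision=4,suppress=True)
O=readout.observe
PIT,H,Y,TH=.5,.04,.237,.698; D=TH-PIT
S=np.array([.531,.1942,.086]); u=np.array([np.cos(Y),np.sin(Y),0]); k=np.array([0,0,1.])
ax=np.sin(TH)*u+np.cos(TH)*k      # up the groove
out=-np.cos(TH)*u+np.sin(TH)*k    # square out of the groove
tz=-np.sin(D)*u-np.cos(D)*k       # tool z when seated
qs=quat(Y,-D)
def tcp(c): return c+H*ax+.0187*tz
E
python3 - <<'E'
from plan import *
yaw=-.3; c=np.array([.6003,0,.0675+H]); z=np.array([np.sin(PIT)*np.cos(yaw),np.sin(PIT)*np.sin(yaw),-np.cos(PIT)]); q=quat(yaw,PIT)
claw.set_gripper(.07)
manip.move_ptp(c-.075*z,q); print(O()["q"])
manip.move_linear(c+.0187*z,v=.12); print(O()["q"])
claw.set_gripper(0,80); o=O(); print("grip",o["width"],o["finger_force"],o["tcp_pos"],c+.0187*z,o["ft_force"],o["clock"])
manip.move_linear(c+.0187*z+[0,0,.13],v=.12); print(O()["width"],O()["ft_force"],O()["q"])
for e in (.01*ax+.06*out+.09*k,.01*ax+.06*out,0*ax): print(solver.ik(tcp(S+e),qs))
s=snapshot("scene"); cv2.imwrite("pics/held.png",s["color"][100:300,100:400,::-1])
E
```

```text
[-0.8343  0.119   0.696   2.0518  0.2632  0.5606  0.919 ]
[-0.6283  0.3406  0.5794  2.0465  0.0369  0.3435  1.1196]
grip 0.04272566556059281 81.0707562987227 [ 0.6098 -0.0027  0.0924] [ 0.6089 -0.0026  0.0911] [ 0.3595 -0.552   5.0253] 21.8167
0.04273533447390555 [ 0.0817 -1.3518 -1.2488] [-0.7323  0.1519  0.6562  1.8903  0.1558  0.6755  1.0685]
[-0.6465  0.4772  0.432   1.3232 -0.1938  1.5809  1.5869]
[-0.6524  0.5377  0.4299  1.4613 -0.2224  1.3908  1.6148]
[-0.6272  0.6595  0.4352  1.3871 -0.27    1.3546  1.6454]
```

View pics/held.png

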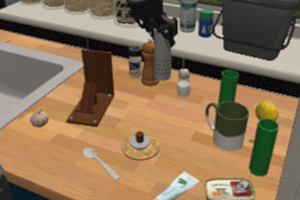

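The tube hangs upright from the tilted hand at (163,60) in the crop, with everything else in place. Now I'll lay it in the groove.

```bash
python3 - <<'E'
from plan import *
manip.move_ptp(tcp(S+.01*ax+.06*out+.09*k),qs); print(O()["tcp_pos"],O()["clock"])
manip.move_linear(tcp(S+.01*ax+.06*out),v=.15); manip.dwell(.2)
s=snapshot("scene"); cv2.imwrite("pics/pre.png",cv2.resize(s["color"][120:260,130:270,::-1],(560,560)))
s,P,T=wrist("w_pre")
print(manip.move_linear(tcp(S+.01*ax+.012*out),v=.1,force_limit=10),O()["tcp_pos"]-tcp(S),O()["ft_force"])
print(O()["clock"],O()["finger_force"])
E
```

```text
[0.5146 0.1884 0.2339] 23.9667
False [-0.0029 -0.0009  0.0153] [ 0.8951  0.8055 -1.0379]
25.65 80.87051306501962
```

View pics/pre.png

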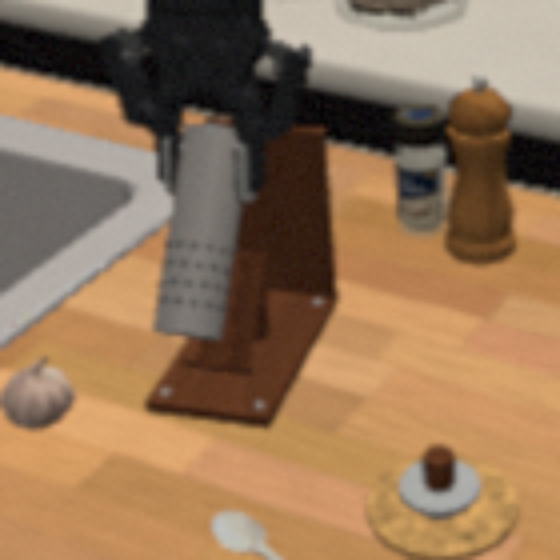

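The tube is held parallel to the groove with its foot down at (190,330), just in front of it, and the hand clears the guard. I'll press it in, slide it to the lip and check.

```bash
python3 - <<'E'
from plan import *
def rep(t,r=None):
    e=O()["tcp_pos"]-tcp(S); print(t,r,"ax %.4f out %.4f lat %.4f"%(e@ax,e@out,e@np.cross(k,u)),O()["ft_force"],O()["clock"])
rep("now")
r=manip.move_linear(tcp(S+.01*ax-.008*out),v=.03,force_limit=5); rep("in",r)
p=O()["tcp_pos"]
r=manip.move_linear(p-.022*ax,v=.03,force_limit=5); rep("down",r)
manip.dwell(.4); rep("rest"); print(O()["finger_force"])
s=snapshot("scene"); cv2.imwrite("pics/seat.png",cv2.resize(s["color"][120:260,130:270,::-1],(560,560)))
E
```

```text
now None ax 0.0098 out 0.0121 lat -0.0002 [ 0.8951  0.8055 -1.0379] 25.65
in True ax 0.0093 out 0.0030 lat 0.0005 [-2.0049 -0.3183  1.844 ] 26.0833
down True ax -0.0009 out 0.0031 lat 0.0004 [ 1.108  -0.0763  3.2978] 26.5333
rest None ax -0.0009 out 0.0032 lat 0.0004 [ 1.4218 -0.2363  5.9498] 26.9333
81.39815661823377
```

View pics/seat.png

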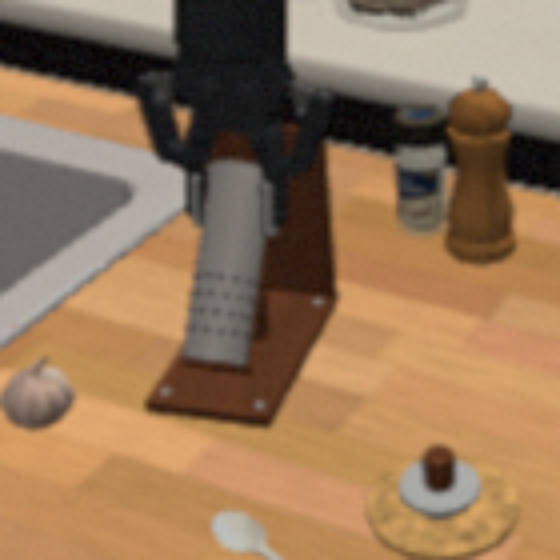

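The tube lies in the groove with its foot at the lip (218,365), still held. I'll check its axis with depth before releasing.

```bash
cat > chk.py <<'E'
from plan import *
from scipy.optimize import least_squares
def tube(names=("scene","top")):
    w=np.cross(k,u)
    for n in names:
        s=snapshot(n); P=cloud(s); hsv=cv2.cvtColor(s["color"],cv2.COLOR_RGB2HSV)
        e=np.nan_to_num(P-S,nan=9); a,o,l=e@ax,e@out,e@w
        m=(abs(a)<.075)&(abs(l)<.03)&(o>-.01)&(o<.035)&(hsv[...,1]<70)
        if n=="scene": m&=a<.025
        a,o,l=a[m],o[m],l[m]
        f=lambda p:np.hypot(o-p[0]-p[1]*a,l-p[2]-p[3]*a)-.022
        r=least_squares(f,[0,0,0,0],loss="soft_l1",f_scale=.001)
        print(n,m.sum(),"out %.4f slope %.3f lat %.4f slope %.3f"%tuple(r.x),"a range",a.min(),a.max(),"rms",np.sqrt((r.fun**2).mean()))
E
python3 -c "
from chk import *
tube(); print(O()['clock'])"
```

```text
scene 545 out 0.0021 slope -0.006 lat 0.0015 slope 0.013 a range -0.0693515115940347 0.02498825347745397 rms 0.0014906520857110265
top 534 out 0.0004 slope -0.003 lat -0.0020 slope 0.014 a range -0.07055450637359117 0.06902937879615402 rms 0.00260694585871427
27.0833
```

```bash
python3 - <<'E'
from chk import *
manip.dwell(.3); claw.set_gripper(.07); manip.dwell(.4); tube()
p=O()["tcp_pos"]; manip.move_linear(p-.13*tz,v=.12)
manip.move_ptp([.45,.10,.32],quat(.1)); manip.dwell(.3); tube(); print(O()["clock"],O()["ft_force"])
s=snapshot("scene"); cv2.imwrite("pics/end.png",s["color"][110:310,100:400,::-1])
P=cloud(s);Z=P[...,2]; q=P[(np.hypot(P[...,0]-.453,P[...,1]+.007)<.04)&(Z>.038)]; print("knob",q.mean(0),Z[(np.hypot(P[...,0]-.453,P[...,1]+.007)<.04)].max())
E
```

```text
scene 539 out 0.0021 slope -0.001 lat 0.0014 slope 0.012 a range -0.06920069842306335 0.02495448612031418 rms 0.0014930033522787705
top 512 out 0.0001 slope -0.002 lat -0.0021 slope 0.008 a range -0.0684444948378957 0.06731757644620341 rms 0.0014961559541993015
scene 538 out 0.0023 slope -0.002 lat 0.0014 slope 0.009 a range -0.06912812227507799 0.0248356729808382 rms 0.0016766760714199832Traceback (most recent call last):
  File "<stdin>", line 4, in <module>
  File "chk.py", line 13, in tube
    print(n,m.sum(),"out %.4f slope %.3f lat %.4f slope %.3f"%tuple(r.x),"a range",a.min(),a.max(),"rms",np.sqrt((r.fun**2).mean()))
                                                                                   ~~~~~^^
    return umr_minimum(a, axis, None, out, keepdims, initial, where)
ValueError: zero-size array to reduction operation minimum which has no identity
```

The top view is now blocked by the arm, but the scene view confirms the tube stayed home after release. The arm is clear, so I'll hand the job in.

```bash
python3 -c "
from h import *
s=snapshot('scene');P=cloud(s);Z=P[...,2];m=np.hypot(P[...,0]-.453,P[...,1]+.007)<.04
print('knob',P[m&(Z>.038)].mean(0),np.nanmax(Z[m]),readout.observe()['clock'],readout.observe()['ft_force'])
print(manip.sign_off())"
```

```text
knob [ 4.50269128e-01 -1.35351430e-04  1.13859810e-01] 0.42900736216698665 30.7333 [-0.06415753 -0.20007273  0.64318111]
the job is handed in; nothing more can be done
None
```

I handed the job in at about 31 s of the 64 s allowed. The infuser lies released in the groove, about 2 mm from the seat and within 0.02 rad of its axis, and the mug looked unmoved when last seen. The lid was knob up on the coaster in the picture just before release, but the arm blocked my last check of it.

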